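# Switch on the under-shelf work lamp

## Robot

A 7-joint arm with a two-finger parallel gripper is mounted at the origin on a cart in front of the work surface, level with it; the furniture and walls round the work are solid. World frame = base frame: x ahead of the robot, y to its left, z up, the work surface at z = 0. Lengths are in m, angles in rad, forces in N, time in s.
With the tool pointing down it reaches from about 0.4 to 0.85 m from the base axis. Payload 6.9 kg.
Tool frame: the origin (TCP) lies midway between the tips of the shut fingers; the grasp point (between the pads) lies 19 mm behind it; z points along the fingers, y is the line along which they close (so a half turn about z gives the same grasp; the last joint's range is limited). The gripper opens to 85 mm and grips with 20 to 120 N. Pads are 22 mm wide; open, the fingers measure 114 mm over their backs; the gripper's body (76 mm by 85 mm) begins 54 mm behind the grasp point. The pads swing forward as they close: fully open they stand 13 mm farther back than shut.
Start: joints at [1.446, 0.507, -0.238, 1.5, 0.126, 1.149, -0.155], TCP at [0.143, -0.608, 0.231] pointing down, gripper open.
Joint ranges: [-3.08, 3.08], [-0.24, 2.05], [-1.43, 1.35], [0, 2.5], [-1.52, 4.66], [0.17, 1.96], [-2.89, 2.89]. Speed limits (rad/s): [2.39, 2.39, 3.14, 3.14, 3.14, 3.14, 3.14].

## Interface

Orientations are given as a rotation vector (axis times angle).
In Python, from workcell import manip gives the robot as it stands.
- The arm moves only by the shell command python3 -m handwheel 'ROWS' [FORCE]. ROWS is a JSON object of lists of equal length, an entry for each row: "dp": the shift along the tool's x, y, z in mm, a list of three; "dr": the turn, a rotation vector about the tool's x, y, z in degrees, a list of three; "fingers": the finger opening in mm, from 0 to 85.4. In form: {"dp": [[tx, ty, tz], ...], "dr": [[wx, wy, wz], ...], "fingers": [fingers, ...]}. A call has 1 to 12 rows; each row shifts and turns the commanded pose from where the row before left it, along the tool's axes as they then stand; what a row does not reach is not made up. A row lasts 1/12 s, in which the tool goes at most 41.7 mm and 7.16 degrees, less where a joint would pass 70% of its speed; a pose out of reach is approached as far as the arm can. A call is refused whole if a number of a shift passes 41.7 or a number of a turn 7.16, either way. A call with a gripper value outside its range is refused whole. The fingers move at their own pace and stop on an object; FORCE is the grip in N (left out, the last holds). Time passes only in rows, so rows that do not move let the fingers close. It gives the time, the measured TCP pose, the force, the opening and the grip force at its end, in the units of the state.
- manip.observe(): the state, without advancing time (a new reading comes with each control period).
- manip.capture(name): name is "scene" or "side" or "wrist"; returns the picture (480x640x3 uint8, blue, green, red); there is no depth.
- manip.get_calibration(name): a dict with "mtx" (3x3 intrinsics, pixels), "origin" and "attitude" of the camera in the world; the wrist camera has in their place "tool_from_camera" (4x4, takes a point from camera to tool coordinates, whose origin is the TCP and whose axes are the flange's). Camera axes: x right, y up, looking along -z (the intrinsics and any distortion apply to the point x, -y, -z); pixel columns grow to the right and rows downward; lengths in m; the calibration is good to about 2 mm. A picture is of the moment at which its call begins: read the wrist's pose just before it. get_calibration takes no time and is no camera call.
- manip.job_done(): hands the job in; it is judged then, once.
The state is a dict: "t": time; "joint_positions": joint angles; "qd": joint speeds; "joint_torque": joint torques, N m; "position": TCP position; "ee_rot": TCP orientation; "force": force on the tool from outside, world axes, zero at the start; "ft_torque": the same for the moment, N m; "grip_width": finger opening in m; "grasp_force": force on a finger pad.
Only numpy, scipy, OpenCV 4.12 (cv2) and the standard library are available. Lean on these libraries where they do the work, as an engineer would, in place of code of your own. Each camera call takes 0.05 s, during which the arm holds its last target. There are 200 camera calls.

## Task

Switch on the work lamp under the little bench shelf: its switch is the wide bar-shaped key tucked up under the overhanging front lip. Come from below the lip and push the key fully home, then let go; do not press the round fan key beside it.

Things in the scene. Friction and masses are not known exactly. Their poses are not given: they have to be found in the camera images.
- lamp_switch_face (a point): Lamp switch: off-white bar key, flat face 50 mm wide (y) by 20 mm along its slope, facing down and to the front at 45 degrees. Point: middle of the face, moves with the key. x level, from the front in under the shelf; y along the front edge; z up. Key out: the board's underside is 46 mm above, its front edge 12 mm in front (-x).
- lamp_switch (a joint): Lamp key travel, m: 0 out (off), 0.008 fully home at a stop (on). Moves square to its face, inward and up in equal parts (+x and +z of the face point); friction about 3 N, no spring, stays where left. The overhanging shelf board is grey, 9 mm thick, 240 mm wide, top 209 mm above the table. Below and in front of the keys it is free; things up to 50 mm high may lie there.
- fan_switch_face (a point): Fan switch, to be left alone: off-white round key 28 mm in diameter, under the same lip at the same height and slope, 90 mm from the lamp key along the front edge (either one may be at the left). Point: middle of its face; axes as for the lamp key. Both keys stand proud of black housings (lamp 64 mm, fan 46 mm wide).
- fan_switch (a joint): Fan key travel, m: 0 out (off), 0.008 fully home; friction about 3 N, stays where left.

How it is judged:
At the end, for the whole second after the job is handed in: The lamp key is pressed in by more than 6 mm of its 8 mm travel; the fan key is in by less than 3 mm (value of joint lamp_switch above 0.006 m and value of joint fan_switch below 0.003 m); the robot touches nothing.
It fails at once if the fan key is pressed in by more than 3 mm (value of joint fan_switch above 0.003 m).
It also fails if it takes over 32 s, if anything falls off the work surface, if the arm or the gripper's body presses on something with over 40 N, if the wrist force passes 120 N, or if a joint passes its speed limit or range.

## Working session

There is one attempt and no reset: what is moved stays moved. The work goes in short steps, Python scripts to look and compute and a shell command to move; the robot and the scene stay as the last step left them, time stands still between calls to the robot, and variables do not carry over. Pictures are saved under pics/ and viewed, at most 10 in all, crops included, and the job is handed in when it is done.

```bash
mkdir -p pics; python3 - <<'E'
from workcell import manip
import cv2,numpy as np
s=manip.observe();print(s)
for n in ("scene","side"):
    cv2.imwrite(f"pics/{n}0.png",manip.capture(n))
for n in ("scene","side","wrist"): print(n,manip.get_calibration(n))
E
```

```text
{'t': 0.0, 'joint_positions': array([ 1.44552054,  0.50831907, -0.23753164,  1.5011328 ,  0.12571069,
        1.14893049, -0.15478106]), 'qd': array([-0.00050231,  0.0001308 , -0.00071168, -0.00096668, -0.00235011,
        0.00064576, -0.00016687]), 'joint_torque': array([ 1.15269668e-03, -6.20602942e+01, -2.18604818e+00, -2.49650592e+01,
        1.27210407e-02,  1.20845626e-02,  4.39363362e-05]), 'position': array([ 0.14276315, -0.60794927,  0.2304416 ]), 'ee_rot': array([-3.11892462e+00, -3.61565600e-01,  3.97771057e-04]), 'force': array([ 0.31374784, -0.25030803, -0.11373471]), 'ft_torque': array([ 0.01328452, -0.01927141, -0.03311052]), 'grasp_force': 0.0, 'grip_width': 0.08558697793730617}
scene {'mtx': array([[451.16006664,   0.        , 322.67278792],
       [  0.        , 451.16006664, 239.59324577],
       [  0.        ,   0.        ,   1.        ]]), 'origin': array([0.33479762, 0.80690896, 0.60749572]), 'attitude': array([ 0.30259734, -1.41232276, -2.34092071])}
side {'mtx': array([[523.70577749,   0.        , 326.69824197],
       [  0.        , 523.70577749, 238.46088531],
       [  0.        ,   0.        ,   1.        ]]), 'origin': array([ 0.45498895, -0.60556964,  0.51430689]), 'attitude': array([ 1.15484611, -0.16130218, -0.19488557])}
wrist {'mtx': array([[341.76510326,   0.        , 320.38839925],
       [  0.        , 341.76510326, 239.07778314],
       [  0.        ,   0.        ,   1.        ]]), 'tool_from_camera': array([[ 1.46697554e-05,  9.64532845e-01,  2.63962860e-01,
         6.64478393e-02],
       [ 9.99999993e-01,  1.63571163e-05, -1.15344754e-04,
        -1.73915506e-03],
       [-1.15571475e-04,  2.63962860e-01, -9.64532838e-01,
        -1.43344316e-01],
       [ 0.00000000e+00,  0.00000000e+00,  0.00000000e+00,
         1.00000000e+00]])}
```

View pics/scene0.png

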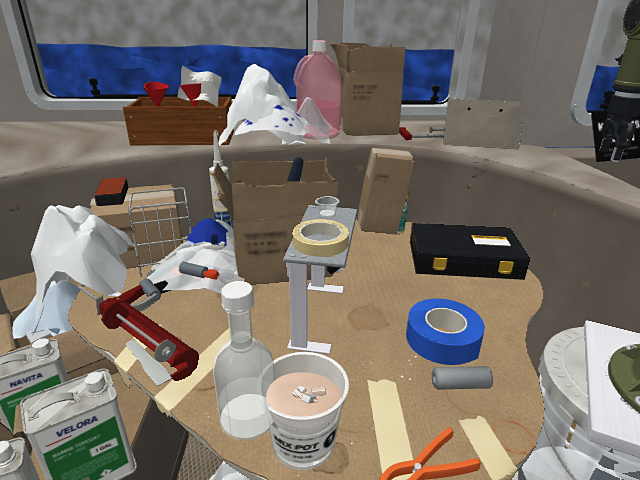

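View pics/side0.png

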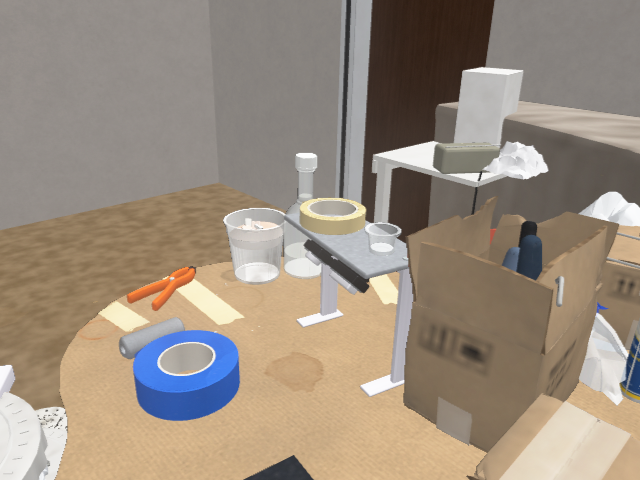

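The scene view shows the grey shelf at about (320,235), with the tape roll and cup on it. The side view shows the board at about (350,240), with black housings under its left, robot-facing edge at (335,265). I'll enlarge both.

```bash
python3 - <<'E'
import cv2,numpy as np
a=cv2.imread("pics/side0.png")[190:310,270:430]; b=cv2.imread("pics/scene0.png")[190:300,270:370]
cv2.imwrite("pics/c1.png",cv2.resize(a,None,fx=5,fy=5,interpolation=cv2.INTER_CUBIC))
cv2.imwrite("pics/c2.png",cv2.resize(b,None,fx=5,fy=5,interpolation=cv2.INTER_CUBIC))
E
```

```text
(no output)
```

View pics/c1.png

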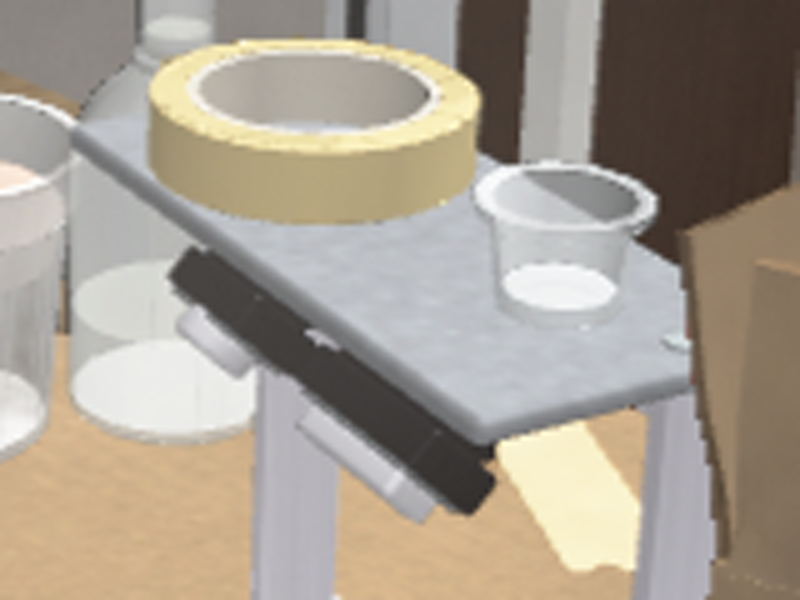

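View pics/c2.png

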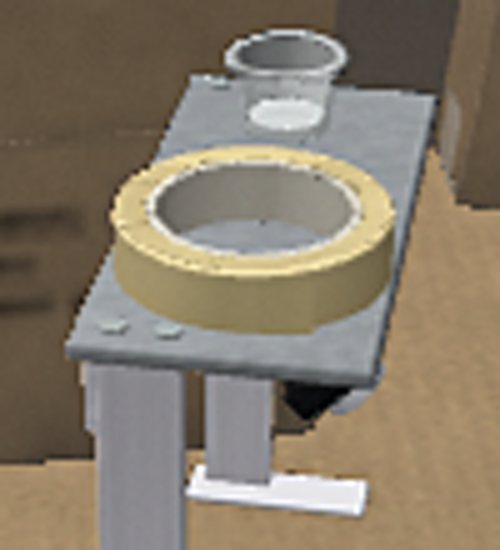

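The crops show the bar (lamp) key on the near (-y) part of the front edge, face about (365,465) in crop 1. The round fan key is toward +y at about (210,340). In crop 2 the board's front edge runs from (377,378) to (435,95).

```bash
cat > h.py <<'E'
from workcell import manip
import numpy as np
from scipy.spatial.transform import Rotation as R
def ray(n,u,v,st=None):
    c=manip.get_calibration(n); K=c["mtx"]
    d=np.array([(u-K[0,2])/K[0,0],-(v-K[1,2])/K[1,1],-1.])
    if n=="wrist":
        T=c["tool_from_camera"]; Rt=R.from_rotvec(st["ee_rot"]).as_matrix()
        return st["position"]+Rt@T[:3,3],Rt@T[:3,:3]@d
    return c["origin"],R.from_rotvec(c["attitude"]).as_matrix()@d
def plane(n,u,v,z,st=None):
    o,d=ray(n,u,v,st); return o+d*(z-o[2])/d[2]
def proj(n,p):
    c=manip.get_calibration(n); q=R.from_rotvec(c["attitude"]).as_matrix().T@(np.array(p)-c["origin"])
    K=c["mtx"]; return np.array([K[0,2]-K[0,0]*q[0]/q[2],K[1,2]+K[1,1]*q[1]/q[2]])
E
python3 - <<'E'
from h import *
np.set_printoptions(precision=4,suppress=True)
f=lambda x,y:(270+x/5-.4,190+y/5-.4)
A=plane("side",*f(75,125),.209);B=plane("side",*f(484,435),.209);print("side front far,near",A,B)
C=plane("scene",*f(377,375),.209);D=plane("scene",*f(435,95),.209);E=plane("scene",*f(67,350),.209);F=plane("scene",*f(192,77),.209)
print("scene",C,D,E,F)
P=(A+C)/2;Q=(B+D)/2
e=(P-Q);print(np.linalg.norm(e)); e/=np.linalg.norm(e)  # +y
x=np.array([e[1],-e[0],0]);print("e",e,"x",x)
# side: features; face points are at 12mm in, z .154
for s in np.arange(0,.241,.03):
    p=Q+e*s+x*.012;p[2]=.154;q=proj("side",p);print(round(s,3),p,(q-[270,190])*5)
E
```

```text
side front far,near [0.5848 0.1892 0.209 ] [ 0.6504 -0.0463  0.209 ]
scene [0.5807 0.1929 0.209 ] [ 0.6505 -0.0343  0.209 ] [0.683  0.2266 0.209 ] [ 0.7526 -0.0026  0.209 ]
0.24105075414600605
e [-0.2811  0.9597  0.    ] x [0.9597 0.2811 0.    ]
0.0 [ 0.662  -0.0369  0.154 ] [501.1887 597.3023]
0.03 [ 0.6536 -0.0081  0.154 ] [439.5205 546.817 ]
0.06 [0.6451 0.0207 0.154 ] [381.7894 499.5548]
0.09 [0.6367 0.0495 0.154 ] [327.6299 455.2165]
0.12 [0.6283 0.0782 0.154 ] [276.7206 413.539 ]
0.15 [0.6198 0.107  0.154 ] [228.7774 374.2898]
0.18 [0.6114 0.1358 0.154 ] [183.5484 337.2625]
0.21 [0.603  0.1646 0.154 ] [140.8096 302.2738]
0.24 [0.5945 0.1934 0.154 ] [100.3606 269.1598]
```

```bash
python3 - <<'E'
from h import *
import itertools
s=manip.observe();q=s["joint_positions"];T=R.from_rotvec(s["ee_rot"])
print(T.as_matrix().round(3))
for sg in itertools.product([1,-1],repeat=6):
    M=R.identity()
    for ax,g,a in zip("yzyzy",sg,q[1:6]): M=M*R.from_euler(ax,g*a)
    z=M.as_matrix()[:,2]
    if z[2]<-.9985: print(sg[:5],z.round(4), R.from_matrix(M.as_matrix()).as_euler("ZYZ").round(3))
for n,u,v in [("side",188,375),("side",153,338),("scene",470,270),("scene",445,335),("scene",462,378),("side",180,290),("side",258,273)]: print(n,u,v,plane(n,u,v,.0).round(3))
E
python3 -c "
from workcell import manip;print([x for x in dir(manip) if x[0]!='_'])"
```

```text
[[ 0.973  0.229 -0.   ]
 [ 0.229 -0.973  0.002]
 [-0.    -0.002 -1.   ]]
(1, 1, 1, 1, 1) [-1.6e-03  2.0e-04 -1.0e+00] [ 3.016  3.14  -3.007]
(1, 1, 1, 1, 1) [-1.6e-03  2.0e-04 -1.0e+00] [ 3.016  3.14  -3.007]
(1, -1, 1, -1, 1) [-1.6e-03 -2.0e-04 -1.0e+00] [-3.016  3.14   3.007]
(1, -1, 1, -1, 1) [-1.6e-03 -2.0e-04 -1.0e+00] [-3.016  3.14   3.007]
(-1, 1, -1, 1, -1) [ 1.6e-03 -2.0e-04 -1.0e+00] [-0.125  3.14   0.135]
(-1, 1, -1, 1, -1) [ 1.6e-03 -2.0e-04 -1.0e+00] [-0.125  3.14   0.135]
(-1, -1, -1, -1, -1) [ 1.6e-03  2.0e-04 -1.0e+00] [ 0.125  3.14  -0.135]
(-1, -1, -1, -1, -1) [ 1.6e-03  2.0e-04 -1.0e+00] [ 0.125  3.14  -0.135]
side 188 375 [0.416 0.076 0.   ]
side 153 338 [0.358 0.189 0.   ]
scene 470 270 [ 0.412 -0.251  0.   ]
scene 445 335 [0.415 0.035 0.   ]
scene 462 378 [0.361 0.142 0.   ]
side 180 290 [0.4   0.351 0.   ]
side 258 273 [0.56  0.396 0.   ]
['MotionError', 'capture', 'get_calibration', 'job_done', 'observe']
```

```bash
python3 -m handwheel '{"dp":[[0,0,-38],[0,0,-38],[0,0,-38],[0,0,-38],[26,-29,0],[26,-29,0],[26,-29,0],[26,-29,0],[26,-29,0],[26,-29,0],[26,-29,0],[26,-29,0]],"dr":[[0,0,0],[0,0,0],[0,0,0],[0,0,0],[0,0,0],[0,0,0],[0,0,0],[0,0,0],[0,0,0],[0,0,0],[0,0,0],[0,0,0]],"fingers":[0,0,0,0,0,0,0,0,0,0,0,0]}'; python3 -c "
from workcell import manip;s=manip.observe();print({k:s[k].tolist() for k in('joint_positions','position','ee_rot')})" | tee -a log.txt
```

```text
t: 1.1
position: [0.2927, -0.333, 0.3831]
ee_rot: [-3.121, -0.361, 0.001]
force: [0.4, -0.1, 0.8]
grip_width: -0.0001
grasp_force: 0.0
{'joint_positions': [1.1182525349895567, 0.12714839492185154, -0.37868200799974067, 1.6478454966122702, 0.04801722821452305, 1.3760724848042618, -0.6071289579851546], 'position': [0.2926895473996419, -0.333033251925571, 0.3830960311208068], 'ee_rot': [-3.1206148555045696, -0.3614644440965893, 0.0005942702133659284]}
```

```bash
python3 -m handwheel '{"dp":[[26,-29,0],[26,-29,0],[26,-29,0],[26,-29,0],[26,-29,0]],"dr":[[0,0,0],[0,0,0],[0,0,0],[0,0,0],[0,0,0]],"fingers":[0,0,0,0,0]}'; python3 -c "
from workcell import manip;s=manip.observe();print({k:s[k].tolist() for k in('joint_positions','position','ee_rot')})" | tee -a log.txt
```

```text
t: 1.52
position: [0.386, -0.1622, 0.3833]
ee_rot: [3.12, 0.361, -0.0]
force: [1.0, -0.1, -0.3]
grip_width: 0.0001
grasp_force: 0.0
{'joint_positions': [0.8397261788436156, 0.09071665828405012, -0.5579269332637357, 1.6946242108425291, 0.049367802477143535, 1.370186054475557, -1.0664541950153237], 'position': [0.3859643318276947, -0.16221381432596055, 0.38328375804704234], 'ee_rot': [3.1203810563003427, 0.3612861871469461, -0.00023961245358677347]}
```

```bash
cat > kin.py <<'E'
from h import *
from scipy.optimize import least_squares
import ast
D=[dict(joint_positions=[1.44552054,.50831907,-.23753164,1.5011328,.12571069,1.14893049,-.15478106],position=[.14276315,-.60794927,.2304416],ee_rot=[-3.11892462,-.3615656,.000397771])]
D+=[ast.literal_eval(l) for l in open("log.txt")]
def fk(p,q,full=False):
    d1,a,b,c,e1,e2,w,al,be,sy,sz=p; M=R.from_euler("z",al); t=np.zeros(3); pts=[]
    seq=[("z",sz*q[0],[0,0,d1]),("y",sy*q[1],[0,0,0]),("z",sz*q[2],[e1,0,a]),("y",sy*q[3],[e2,0,0]),("z",sz*q[4],[0,0,b]),("y",sy*q[5],[w,0,0]),("z",sz*q[6]+be,[0,0,c])]
    for ax,an,off in seq: M=M*R.from_euler(ax,an); t=t+M.apply(off); pts.append(t)
    return (t,M,pts) if full else (t,M)
def fit(sy,sz,al):
    def res(p):
        P=[*p,sy,sz];r=[]
        for d in D:
            t,M=fk(P,d["joint_positions"]); r+=list((t-d["position"])*3)+list((M.inv()*R.from_rotvec(d["ee_rot"])).as_rotvec())
        r+=list(.003*np.array(p[4:7])); return r
    return least_squares(res,[.3,.35,.35,.3,0,0,0,al,al])
def best():
    f=[(fit(sy,sz,al),sy,sz) for sy in(1,) for sz in(1,-1) for al in(0,1.57,3.14,-1.57)]
    f.sort(key=lambda x:x[0].cost); return f[0][0].cost,[*f[0][0].x,f[0][1],f[0][2]],f[1][0].cost
E
python3 - <<'E'
from kin import *
c,p,c2=best();print(c,c2,np.round(p,4))
for d in D:
    t,M,pts=fk(p,d["joint_positions"],True);print(np.round(t-d["position"],4),np.round(pts,3).tolist())
E
```

```text
1.3079186042841912e-05 1.3079186042855347e-05 [ 1.53795e+01  7.20000e-01  3.77700e-01  1.55070e+01 -1.31000e-02
  1.34800e-01 -3.17000e-02 -4.36000e-02  1.52720e+00  1.00000e+00
 -1.00000e+00]
[-0.0004 -0.      0.    ] [[0.0, 0.0, 15.379], [0.0, 0.0, 15.379], [0.025, -0.338, 16.015], [0.022, -0.281, 15.893], [0.138, -0.605, 15.738], [0.148, -0.635, 15.737], [0.142, -0.608, 0.23]]
[ 0.0012  0.0007 -0.0001] [[0.0, 0.0, 15.379], [0.0, 0.0, 15.379], [0.027, -0.075, 16.095], [0.013, -0.052, 15.963], [0.277, -0.311, 15.89], [0.3, -0.334, 15.89], [0.294, -0.332, 0.383]]
[-0.0006 -0.0007  0.0001] [[0.0, 0.0, 15.379], [0.0, 0.0, 15.379], [0.029, -0.046, 16.098], [0.006, -0.032, 15.966], [0.357, -0.147, 15.89], [0.387, -0.157, 15.89], [0.385, -0.163, 0.383]]
```

```bash
python3 - <<'E'
from kin import *
q=D[-1]["joint_positions"]
M=R.identity()
for ax,an in zip("zyzy",[-q[0],q[1],-q[2],q[3]]): M=M*R.from_euler(ax,an)
f=M.apply([0,0,1]);T=R.from_rotvec(D[-1]["ee_rot"])
w=T.inv().apply(-f);print("forearm",f,"axis in tool",w, "dp per 7deg, c=.25 mm",np.cross(w,[0,0,.25])*np.radians(7)*1000)
print(D[-1]["position"],T.as_matrix().round(3))
E
```

```text
forearm [ 0.94341988 -0.26504812 -0.19926971] axis in tool [-0.8579347  -0.47354045 -0.1992674 ] dp per 7deg, c=.25 mm [-14.46347001  26.20412415   0.        ]
[0.3859643318276947, -0.16221381432596055, 0.38328375804704234] [[ 0.974  0.229 -0.   ]
 [ 0.229 -0.974 -0.   ]
 [-0.     0.    -1.   ]]
```

```bash
python3 -m handwheel '{"dp":[[-14,26,0],[-14,26,0],[-14,26,0],[-14,26,0],[-14,26,0],[-14,26,0]],"dr":[[-6,-3.3,-1.4],[-6,-3.3,-1.4],[-6,-3.3,-1.4],[-6,-3.3,-1.4],[-6,-3.3,-1.4],[-6,-3.3,-1.4]],"fingers":[0,0,0,0,0,0]}'; python3 -c "
from workcell import manip;s=manip.observe();print({k:s[k].tolist() for k in('joint_positions','position','ee_rot')})" | tee -a log.txt
python3 - <<'E'
from kin import *
c,p,c2=best();print(c,c2,np.round(p,4))
for d in D:
    t,M,pts=fk(p,d["joint_positions"],True);print(np.round(t-d["position"],4),np.round(pts,3).tolist())
E
```

```text
t: 2.02
position: [0.3529, -0.3274, 0.435]
ee_rot: [2.405, 0.47, -0.349]
force: [-0.5, 0.9, -1.1]
grip_width: 0.0004
grasp_force: 0.0
{'joint_positions': [0.6975431235458335, 0.09396956151001365, -0.5829213222545485, 1.795786679213942, 0.7845884950638348, 1.4048846205451604, -1.2620232605567396], 'position': [0.35293993431835546, -0.3274086088079018, 0.4350460489688785], 'ee_rot': [2.4048530321110073, 0.46991645200661636, -0.3490553261821564]}
0.0007425853593364205 0.0007425853593364212 [ 2.1400e-01  5.3990e-01  3.8110e-01  3.6670e-01 -6.0000e-04 -7.5100e-02
  1.0300e-02 -3.8500e-02  1.5347e+00  1.0000e+00 -1.0000e+00]
[-0.0041 -0.0016  0.0001] [[0.0, 0.0, 0.214], [0.0, 0.0, 0.214], [0.023, -0.261, 0.686], [0.024, -0.293, 0.754], [0.142, -0.62, 0.597], [0.139, -0.61, 0.597], [0.139, -0.61, 0.231]]
[ 0.0027  0.0047 -0.0004] [[0.0, 0.0, 0.214], [0.0, 0.0, 0.214], [0.027, -0.062, 0.75], [0.035, -0.075, 0.823], [0.303, -0.336, 0.749], [0.296, -0.328, 0.749], [0.295, -0.328, 0.383]]
[ 0.0032  0.0049 -0.0007] [[0.0, 0.0, 0.214], [0.0, 0.0, 0.214], [0.031, -0.037, 0.752], [0.044, -0.046, 0.825], [0.399, -0.16, 0.749], [0.389, -0.157, 0.749], [0.389, -0.157, 0.383]]
[-0.0002  0.0004  0.001 ] [[0.0, 0.0, 0.214], [0.0, 0.0, 0.214], [0.037, -0.034, 0.752], [0.059, -0.041, 0.823], [0.419, -0.091, 0.709], [0.409, -0.091, 0.711], [0.353, -0.327, 0.436]]
```

```bash
cat > plan.py <<'E'
from kin import *
lo=np.array([-3.08,-.24,-1.43,0,-1.52,.17,-2.89])+.03;hi=np.array([3.08,2.05,1.35,2.5,4.66,1.96,2.89])-.03
def target(yaw,th,roll):
    z=np.array([np.cos(th)*np.cos(yaw),np.cos(th)*np.sin(yaw),np.sin(th)]);h=np.array([-np.sin(yaw),np.cos(yaw),0]);u=np.cross(z,h)
    x=np.cos(roll)*u+np.sin(roll)*h; return R.from_matrix(np.c_[x,np.cross(z,x),z])
def ik(p,pos,T,q0):
    def r(q):
        t,M=fk(p,q); return np.r_[(t-pos)*3,(M.inv()*T).as_rotvec(),.004*(q-q0)]
    return least_squares(r,np.clip(q0,lo,hi),bounds=(lo,hi))
E
python3 - <<'E'
from plan import *
c,p,_=best();qc=np.array(D[-1]["joint_positions"])
x=np.array([.9597,.2811,0]);F=np.array([.6419,.0317,.154])
pos=F-.05*x-[0,0,.035]
rng=np.random.default_rng(0)
for th in(0,-10,-20):
  for roll in(0,90,180,270):
    T=target(np.radians(16.3),np.radians(th),np.radians(roll));b=None
    for k in range(12):
        q0=qc.copy(); q0[4]=rng.uniform(1,4);q0[6]=rng.uniform(-2.5,2.5);q0[0]+=rng.normal()*.5;q0[1]+=rng.normal()*.5
        s=ik(p,pos,T,q0)
        if b is None or s.cost<b.cost:b=s
    t,M,pts=fk(p,b.x,True)
    print(th,roll,T.as_matrix()[:,0].round(2),"err",np.round(np.linalg.norm(t-pos),4),np.round((M.inv()*T).magnitude(),3),b.x.round(2),"elb",pts[2].round(2),"wr",pts[5].round(2))
E
```

```text
0 0 [0. 0. 1.] err 0.0759 0.218 [ 0.49  1.22 -0.05  2.47  4.23  1.93  2.05] elb [ 0.44 -0.26  0.4 ] wr [ 0.33 -0.18  0.05]
0 90 [-0.28  0.96  0.  ] err 0.0759 0.218 [ 0.49  1.22 -0.05  2.47  4.23  1.93 -2.66] elb [ 0.44 -0.26  0.4 ] wr [ 0.33 -0.18  0.05]
0 180 [ 0.  0. -1.] err 0.0759 0.218 [ 0.49  1.22 -0.05  2.47  4.23  1.93 -1.09] elb [ 0.44 -0.26  0.4 ] wr [ 0.33 -0.18  0.05]
0 270 [ 0.28 -0.96 -0.  ] err 0.0759 0.218 [ 0.49  1.22 -0.05  2.47  4.23  1.93  0.48] elb [ 0.44 -0.26  0.4 ] wr [ 0.33 -0.18  0.05]
-10 0 [0.17 0.05 0.98] err 0.0848 0.238 [0.07 1.   0.6  2.47 4.19 1.93 1.43] elb [ 0.45 -0.05  0.51] wr [ 0.36 -0.21  0.18]
-10 90 [-0.28  0.96  0.  ] err 0.087 0.235 [-0.04  0.98  0.75  2.47  4.17  1.93  2.86] elb [0.45 0.   0.52] wr [ 0.36 -0.2   0.2 ]
-10 180 [-0.17 -0.05 -0.98] err 0.0848 0.238 [ 0.07  1.    0.6   2.47  4.19  1.93 -1.71] elb [ 0.45 -0.05  0.51] wr [ 0.36 -0.21  0.18]
-10 270 [ 0.28 -0.96 -0.  ] err 0.0848 0.238 [ 0.07  1.    0.6   2.47  4.19  1.93 -0.14] elb [ 0.45 -0.05  0.51] wr [ 0.36 -0.21  0.18]
-20 0 [0.33 0.1  0.94] err 0.0737 0.213 [-0.39  1.04  1.3   2.47  4.24  1.93  0.87] elb [0.44 0.16 0.49] wr [ 0.37 -0.16  0.3 ]
-20 90 [-0.28  0.96  0.  ] err 0.0737 0.213 [-0.39  1.04  1.3   2.47  4.24  1.93  2.44] elb [0.44 0.16 0.49] wr [ 0.37 -0.16  0.3 ]
-20 180 [-0.33 -0.1  -0.94] err 0.0737 0.213 [-0.39  1.04  1.3   2.47  4.24  1.93 -2.27] elb [0.44 0.16 0.49] wr [ 0.37 -0.16  0.3 ]
-20 270 [ 0.28 -0.96 -0.  ] err 0.0737 0.213 [-0.39  1.04  1.3   2.47  4.24  1.93 -0.7 ] elb [0.44 0.16 0.49] wr [ 0.37 -0.16  0.3 ]
```

```bash
python3 - <<'E'
from plan import *
c,p,_=best();qc=np.array(D[-1]["joint_positions"])
x=np.array([.9597,.2811,0]);F=np.array([.6419,.0317,.154])
pos=F-.05*x-[0,0,.035]
rng=np.random.default_rng(0)
for yaw in(16,30,45):
 for th in(-15,-25,-35):
  for roll in(0,180):
    T=target(np.radians(yaw),np.radians(th),np.radians(roll));L=[]
    for k in range(10):
        q0=qc.copy(); q0[4]=rng.uniform(-1.2,4.2);q0[6]=rng.uniform(-2.5,2.5);q0[0]+=rng.normal()*.5;q0[1]+=rng.normal()*.5
        L.append(ik(p,pos,T,q0))
    b=min(L,key=lambda s:s.cost)
    t,M,pts=fk(p,b.x,True)
    print(yaw,th,roll,"err",np.round(np.linalg.norm(t-pos),4),np.round((M.inv()*T).magnitude(),3),b.x.round(2),"elb",pts[2].round(2),"wr",pts[5].round(2))
E
```

```text
16 -15 0 err 0.0823 0.233 [-0.2   0.99  1.    2.47  4.2   1.93  1.1 ] elb [0.45 0.07 0.51] wr [ 0.37 -0.19  0.25]
16 -15 180 err 0.0823 0.233 [-0.2   0.99  1.    2.47  4.2   1.93 -2.04] elb [0.45 0.07 0.51] wr [ 0.37 -0.19  0.25]
16 -25 0 err 0.0642 0.191 [-0.47  0.94  1.32  2.47  4.29  1.71  0.81] elb [0.39 0.18 0.53] wr [ 0.37 -0.14  0.33]
16 -25 180 err 0.0642 0.191 [-0.47  0.94  1.32  2.47  4.29  1.71 -2.34] elb [0.39 0.18 0.53] wr [ 0.37 -0.14  0.33]
16 -35 0 err 0.0399 0.125 [-0.62  0.77  1.32  2.47  4.35  1.35  0.71] elb [0.31 0.21 0.6 ] wr [ 0.37 -0.09  0.37]
16 -35 180 err 0.0399 0.125 [-0.62  0.77  1.32  2.47  4.35  1.35 -2.43] elb [0.31 0.21 0.6 ] wr [ 0.37 -0.09  0.37]
30 -15 0 err 0.0416 0.128 [-0.02  0.97  0.81  2.47  4.39  1.93  1.39] elb [ 0.44 -0.01  0.52] wr [ 0.35 -0.22  0.22]
30 -15 180 err 0.0416 0.128 [-0.02  0.97  0.81  2.47  4.39  1.93 -1.75] elb [ 0.44 -0.01  0.52] wr [ 0.35 -0.22  0.22]
30 -25 0 err 0.0327 0.101 [-0.29  0.99  1.21  2.47  4.43  1.93  1.11] elb [0.44 0.11 0.51] wr [ 0.36 -0.19  0.29]
30 -25 180 err 0.0327 0.101 [-0.29  0.99  1.21  2.47  4.43  
[... 268 characters left out ...]
0.36 -0.15  0.34]
45 -15 0 err 0.0 0.0 [ 0.68  0.8  -0.17  2.47  4.48  1.22  1.69] elb [ 0.29 -0.26  0.59] wr [ 0.34 -0.23  0.21]
45 -15 180 err 0.0002 0.001 [ 0.93  0.87 -0.52  2.47  4.41  0.96 -1.37] elb [ 0.23 -0.34  0.56] wr [ 0.34 -0.23  0.21]
45 -25 0 err 0.0 0.0 [ 0.61  0.66 -0.13  2.45  4.48  1.05  1.51] elb [ 0.26 -0.2   0.64] wr [ 0.36 -0.22  0.27]
45 -25 180 err 0.0 0.0 [ 1.28  1.14 -1.34  2.47  3.11  0.26 -0.23] elb [ 0.12 -0.48  0.44] wr [ 0.36 -0.22  0.27]
45 -35 0 err 0.0 0.0 [ 1.24  1.01 -1.4   2.41  2.32  0.21 -2.76] elb [ 0.13 -0.44  0.5 ] wr [ 0.38 -0.19  0.33]
45 -35 180 err 0.0 0.0 [ 0.74  0.57 -0.4   2.39  4.52  0.7  -1.81] elb [ 0.21 -0.2   0.67] wr [ 0.38 -0.19  0.33]
```

```bash
cat > kin2.py <<'E'
import kin
from kin import *
# generic offsets: x,y,z per link
def fk(p,q,full=False):
    d1,a,b,c,e1,e2,w,y1,y2,y3,x7=p; M=R.identity(); t=np.zeros(3); pts=[]
    seq=[("z",-q[0],[0,0,d1]),("y",q[1],[0,0,0]),("z",-q[2],[e1,y1,a]),("y",q[3],[e2,0,0]),("z",-q[4],[0,y2,b]),("y",q[5],[w,y3,0]),("z",-q[6]+np.pi/2,[0,0,c])]
    for ax,an,off in seq: M=M*R.from_euler(ax,an); t=t+M.apply(off); pts.append(t)
    return (t,M,pts) if full else (t,M)
pr=np.array([.36,.39,.38,.36,0,0,0,0,0,0,0]);sg=np.array([.1,.1,.1,.1,.04,.04,.04,.02,.02,.02,.02])
def best():
    def res(p):
        r=list((p-pr)/sg*.002)
        for d in D: r+=list(fk(p,d["joint_positions"])[0]-d["position"])
        return r
    s=least_squares(res,pr);return s.cost,s.x,0
E
python3 - <<'E'
from kin2 import *
c,p,_=best();print(c,p.round(3))
for d in D:
    t,M=fk(p,d["joint_positions"]);print(np.round((t-d["position"])*1000,1),np.round((M.inv()*R.from_rotvec(d["ee_rot"])).as_rotvec(),4))
E
```

```text
1.2990427270427006e-05 [ 0.244  0.582  0.391  0.359 -0.007  0.003  0.004 -0.022 -0.001 -0.001
  0.   ]
[0.2 0.2 0.2] [ 0.  0. -0.]
[-0.1  0.4 -0. ] [-0. -0. -0.]
[ 0.2 -0.3 -0.3] [-0. -0.  0.]
[ 0.3 -0.   0.2] [-0. -0. -0.]
```

```bash
sed -i 's/from kin import/from kin2 import/' plan.py; cat > run.py <<'E'
from plan import *
c,p,_=best();qc=np.array(D[-1]["joint_positions"]);print(p.round(3))
x=np.array([.9597,.2811,0]);F=np.array([.6419,.0317,.154])
pos=F-.03*x-[0,0,.035]
rng=np.random.default_rng(0)
for yaw in(16,30,45):
 for th in(-10,-25,-38):
  for roll in(0,180):
    T=target(np.radians(yaw),np.radians(th),np.radians(roll));L=[]
    for k in range(14):
        q0=qc.copy(); q0[4]=rng.uniform(-1.2,4.2);q0[6]=rng.uniform(-2.5,2.5);q0[0]+=rng.normal()*.5;q0[1]+=rng.normal()*.5
        L.append(ik(p,pos,T,q0))
    b=min(L,key=lambda s:s.cost)
    t,M,pts=fk(p,b.x,True)
    print(yaw,th,roll,"err",np.round(np.linalg.norm(t-pos),4),np.round((M.inv()*T).magnitude(),3),b.x.round(2),"elb",pts[2].round(2),"wr",pts[5].round(2))
E
python3 run.py
```

```text
[ 0.244  0.582  0.391  0.359 -0.007  0.003  0.004 -0.022 -0.001 -0.001
  0.   ]
16 -10 0 err 0.0475 0.103 [0.11 1.14 0.31 2.47 3.83 1.93 1.61] elb [ 0.52 -0.07  0.5 ] wr [ 0.33 -0.13  0.17]
16 -10 180 err 0.0475 0.103 [ 0.11  1.14  0.31  2.47  3.83  1.93 -1.53] elb [ 0.52 -0.07  0.5 ] wr [ 0.33 -0.13  0.17]
16 -25 0 err 0.0314 0.076 [-0.43  1.24  1.28  2.47  3.95  1.93  0.77] elb [0.49 0.23 0.46] wr [ 0.34 -0.09  0.29]
16 -25 180 err 0.0314 0.076 [-0.43  1.24  1.28  2.47  3.95  1.93 -2.37] elb [0.49 0.23 0.46] wr [ 0.34 -0.09  0.29]
16 -38 0 err 0.0017 0.005 [-0.22  0.67  0.51  2.47  3.81  1.01  1.21] elb [0.34 0.06 0.71] wr [ 0.34 -0.06  0.34]
16 -38 180 err 0.0029 0.008 [ 0.86  1.   -1.4   2.47  2.39  0.97 -0.26] elb [ 0.32 -0.39  0.54] wr [ 0.35 -0.06  0.34]
30 -10 0 err 0.0059 0.016 [0.16 1.12 0.4  2.47 4.11 1.93 1.68] elb [ 0.51 -0.1   0.51] wr [ 0.32 -0.16  0.18]
30 -10 180 err 0.0059 0.016 [ 0.16  1.12  0.4   2.47  4.11  1.93 -1.46] elb [ 0.51 -0.1   0.51] wr [ 0.32 -0.16  0.18]
30 -25 0 err 0.0003 0.001 [0.31 0.8  0.05 2.47 3.98 1.25 1.65] elb [ 0.39 -0.15  0.65] wr [ 0.33 -0
[... 333 characters left out ...]
wr [ 0.37 -0.12  0.34]
45 -10 0 err 0.0 0.0 [ 0.86  1.06 -0.54  2.28  4.37  0.99  1.84] elb [ 0.31 -0.4   0.52] wr [ 0.36 -0.23  0.18]
45 -10 180 err 0.0 0.0 [ 1.26  1.55 -1.4   2.29  3.09  0.25  0.11] elb [ 0.17 -0.56  0.23] wr [ 0.36 -0.23  0.18]
45 -25 0 err 0.0 0.0 [ 0.61  0.8  -0.24  2.27  4.39  0.94  1.54] elb [ 0.33 -0.26  0.65] wr [ 0.38 -0.21  0.27]
45 -25 180 err 0.0 0.0 [ 0.64  0.8  -0.3   2.27  4.38  0.91 -1.58] elb [ 0.32 -0.27  0.65] wr [ 0.38 -0.21  0.27]
45 -38 0 err 0.0 0.0 [ 1.12  1.08 -1.4   2.22  1.83  0.3  -2.26] elb [ 0.22 -0.47  0.5 ] wr [ 0.41 -0.18  0.34]
45 -38 180 err 0.0 0.0 [ 1.12  1.08 -1.4   2.22  1.83  0.3   0.88] elb [ 0.22 -0.47  0.5 ] wr [ 0.41 -0.18  0.34]
```

```bash
cat > seg.py <<'E'
from plan import *
def rows(t0,M0,t1,M1,N):
    rv=(M0.inv()*M1).as_rotvec()/N; A=sum(R.from_rotvec(rv*k).as_matrix() for k in range(N))
    dp=np.linalg.solve(A,M0.inv().apply(np.asarray(t1)-t0)); return (dp*1000).round(1),np.degrees(rv).round(2)
E
python3 - <<'E'
from seg import *
c,p,_=best();s=manip.observe();q=s["joint_positions"]
F=np.array([.6419,.0317,.154]);ya=np.radians(30)
pos=F+[-.11*np.cos(ya),-.11*np.sin(ya),-.025]
T=target(ya,np.radians(-33),np.pi)
g=ik(p,pos,T,np.array([.68,.68,-.64,2.3,3.6,.6,-1.24]));print(g.x.round(3),g.cost,T.as_matrix().round(3))
K=6;prev=(s["position"],R.from_rotvec(s["ee_rot"]))
for k in range(1,K+1):
    f=k/K; qq=q+(g.x-q)*f; t,M,pts=fk(p,qq,True)
    if k==K:t,M=pos,T
    print(k,rows(*prev,t,M,6),t.round(3),"wr",pts[5].round(2));prev=(t,M)
E
```

```text
[-0.105  0.956  1.076  2.47   4.439  1.737 -1.886] 0.0005788533189402649 [[-0.472 -0.5    0.726]
 [-0.272  0.866  0.419]
 [-0.839  0.    -0.545]]
1 (array([-13.5,  22.3,  17. ]), array([-3.9 , -3.84, -1.29])) [ 0.331 -0.498  0.502] wr [ 0.42 -0.16  0.6 ]
2 (array([-0.6, 20.2,  6.3]), array([-4.82, -2.33, -2.15])) [ 0.409 -0.555  0.582] wr [ 0.42 -0.21  0.5 ]
3 (array([ 9.4, 25.2, -4.5]), array([-5.56, -0.4 , -2.1 ])) [ 0.561 -0.5    0.583] wr [ 0.4  -0.23  0.41]
4 (array([16.3, 32.3, -9.7]), array([-5.8 ,  1.41, -1.3 ])) [ 0.684 -0.359  0.466] wr [ 0.37 -0.23  0.36]
5 (array([20.6, 36.5, -9.3]), array([-5.5 ,  2.79, -0.09])) [ 0.685 -0.185  0.282] wr [ 0.33 -0.21  0.33]
6 (array([22.6, 37.5, -6.9]), array([-4.58,  3.47,  1.26])) [ 0.547 -0.023  0.129] wr [ 0.3  -0.18  0.33]
```

```bash
python3 - <<'E'
from seg import *
for u,v in((410,395),(488,443),(300,320),(385,390)):print("table pt",plane("side",u,v,0).round(3))
for u,v in((236,283),(240,222)):print("sc",plane("scene",u,v,0).round(3))
c,p,_=best();s=manip.observe();q=s["joint_positions"]
F=np.array([.6419,.0317,.154])
for yd in(38,45,52):
 for th in (-25,-33):
  ya=np.radians(yd);T=target(ya,np.radians(th),np.pi)
  for st in(.08,.0):
   pos=F+[-st*np.cos(ya),-st*np.sin(ya),-.03]
   for q5 in(1.5,2.5,3.5):
    g=ik(p,pos,T,np.array([.9,.9,-.9,2.2,q5,.4,-.7]));t,M,pts=fk(p,g.x,True)
    if g.cost<3e-5:print(yd,th,st,g.x.round(2),round(g.cost*1e6),np.linalg.norm(t-pos).round(4),pts[5].round(2))
E
```

```text
table pt [ 0.733 -0.037  0.   ]
table pt [ 0.798 -0.147  0.   ]
table pt [0.613 0.196 0.   ]
table pt [ 0.7   -0.019  0.   ]
sc [0.911 0.07  0.   ]
sc [ 1.097 -0.214  0.   ]
38 -25 0.08 [ 1.29  1.25 -1.4   2.4   2.74  0.39  0.14] 22 0.0 [ 0.32 -0.22  0.28]
38 -25 0.08 [ 1.25  1.15 -1.27  2.4   3.14  0.36 -0.27] 8 0.0 [ 0.32 -0.22  0.28]
38 -25 0.08 [ 1.19  1.04 -1.09  2.4   3.62  0.42 -0.76] 2 0.0 [ 0.32 -0.22  0.28]
38 -25 0.0 [ 1.11  1.25 -1.39  2.32  2.73  0.47  0.09] 21 0.0 [ 0.39 -0.17  0.28]
38 -25 0.0 [ 1.06  1.14 -1.23  2.32  3.12  0.44 -0.33] 6 0.0 [ 0.39 -0.17  0.28]
38 -25 0.0 [ 0.99  1.02 -1.04  2.32  3.53  0.49 -0.78] 1 0.0 [ 0.39 -0.17  0.28]
38 -33 0.08 [ 1.23  1.07 -1.35  2.37  2.57  0.32  0.16] 18 0.0 [ 0.34 -0.2   0.32]
38 -33 0.08 [ 1.19  0.99 -1.23  2.37  3.02  0.28 -0.3 ] 5 0.0 [ 0.34 -0.2   0.32]
38 -33 0.08 [ 1.14  0.91 -1.09  2.36  3.51  0.3  -0.8 ] 1 0.0 [ 0.34 -0.2   0.32]
38 -33 0.0 [ 1.05  1.07 -1.32  2.28  2.57  0.38  0.09] 16 0.0 [ 0.4  -0.15  0.32]
38 -33 0.0 [ 1.    0.98 -1.17  2.28  2.98  0.33 -0.35] 4 0.0 [ 0.4  -0.15  0.32]
38 -33 0.0 [ 0.94  0.89 -1.02  2.27  3.43  0.34 -0.82] 0 0.0 [ 0.4  -0.15  0.32]
45 -25 0.08 [ 1.25  1.08 -1.14  2.27  4.17  0.2  -1.22] 27 0.0001 [ 0.36 -0.25  0.28]
45 -25 0.08 [ 1.25  1.08 -1.14  2.27  4.17  0.2  -1.22] 8 0.0 [ 0.36 -0.25  0.28]
45 -25 0.0 [ 1.14  1.24 -1.36  2.23  2.64  0.24  0.26] 21 0.0 [ 0.41 -0.2   0.28]
45 -25 0.0 [ 1.11  1.17 -1.27  2.23  3.11  0.21 -0.22] 7 0.0 [ 0.41 -0.2   0.28]
45 -25 0.0 [ 1.08  1.11 -1.16  2.23  3.6   0.24 -0.73] 1 0.0 [ 0.41 -0.2   0.28]
45 -33 0.08 [ 1.15  0.91 -1.03  2.24  4.48  0.2  -1.65] 16 0.0001 [ 0.37 -0.24  0.32]
45 -33 0.0 [ 1.08  1.09 -1.32  2.19  2.25  0.2   0.52] 19 0.0 [ 0.43 -0.18  0.32]
45 -33 0.0 [ 0.98  0.91 -1.02  2.19  3.99  0.2  -1.26] 21 0.0001 [ 0.43 -0.18  0.32]
45 -33 0.0 [ 0.98  0.91 -1.02  2.19  3.99  0.2  -1.27] 5 0.0 [ 0.43 -0.18  0.32]
```

```bash
cat > path.py <<'E'
from seg import *
c,p,_=best();s=manip.observe();q=s["joint_positions"]
F=np.array([.6419,.0317,.154]);ya=np.radians(38)
pos=F+[-.09*np.cos(ya),-.09*np.sin(ya),-.025]
T=target(ya,np.radians(-28),np.pi)
g=ik(p,pos,T,np.array([1.15,.97,-1.1,2.38,3.45,.35,-.75]));print(g.x.round(3),g.cost)
d=g.x-q
def mix(f,q5,q6):
    a=q+d*f;a[4]=q5;a[5]=q6;return a
W=[mix(.12,1.2,1.05),mix(.25,1.75,.8),mix(.4,2.3,.75),mix(.6,2.8,.65),mix(.8,3.2,.5),g.x]
prev=(s["position"],R.from_rotvec(s["ee_rot"]))
for k,qq in enumerate(W):
    t,M,pts=fk(p,qq,True)
    print(k,rows(*prev,t,M,6),t.round(3),"wr",pts[5].round(2),"z",M.as_matrix()[:,2].round(2),qq.round(2));prev=(t,M)
E
python3 path.py
```

```text
[ 1.216  1.001 -1.138  2.395  3.522  0.343 -0.709] 1.1223144913527251e-07
0 (array([16.5, 19.6, 10.4]), array([-3.44,  1.67, -3.04])) [ 0.499 -0.402  0.425] wr [ 0.42 -0.12  0.64] z [ 0.22 -0.77 -0.6 ] [ 0.76  0.2  -0.65  1.87  1.2   1.05 -1.2 ]
1 (array([13.1, 15.7,  9.5]), array([-3.45,  1.27, -4.61])) [ 0.632 -0.406  0.413] wr [ 0.43 -0.15  0.57] z [ 0.55 -0.71 -0.44] [ 0.83  0.32 -0.72  1.95  1.75  0.8  -1.12]
2 (array([10.6,  8.5,  6.9]), array([-2.67,  0.48, -4.69])) [ 0.705 -0.372  0.371] wr [ 0.43 -0.18  0.5 ] z [ 0.76 -0.54 -0.35] [ 0.91  0.46 -0.81  2.04  2.3   0.75 -1.04]
3 (array([22. , 13. ,  2.8]), array([-3.42,  1.43, -3.81])) [ 0.727 -0.268  0.262] wr [ 0.41 -0.2   0.41] z [ 0.89 -0.18 -0.42] [ 1.01  0.64 -0.92  2.16  2.8   0.65 -0.93]
4 (array([19.2, 20.9, -1.6]), array([-3.82,  0.95, -2.59])) [ 0.673 -0.137  0.17 ] wr [ 0.37 -0.21  0.35] z [ 0.84  0.22 -0.49] [ 1.11  0.82 -1.03  2.28  3.2   0.5  -0.82]
5 (array([10.1, 24.1, -3.5]), array([-3.47, -0.2 , -2.11])) [ 0.571 -0.024  0.129] wr [ 0.32 -0.22  0.3 ] z [ 0.7   0.54 -0.47] [ 1.22  1.   -1.14  2.4   3.52  0.34 -0.71]
```

```bash
cat > edit.py <<'E'
def mk(f1,f2,f4,q5,q6,q,g):
    a=q.copy();d=g-q
    for i in(0,2,6):a[i]+=d[i]*f1
    a[1]+=d[1]*f2;a[3]+=d[3]*f4;a[4]=q5;a[5]=q6;return a
E
sed -i 's/^W=.*/from edit import mk\nV=[(.2,-.1,.4,1.3,1.1),(.35,-.1,.75,1.85,.9),(.5,0,1,2.4,.8),(.7,.1,1,2.95,.75),(.85,.4,1,3.3,.6),(.95,.75,1,3.42,.42)]\nW=[mk(*v,q,g.x) for v in V]+[g.x]/' path.py; python3 path.py
```

```text
[ 1.216  1.001 -1.138  2.395  3.522  0.343 -0.709] 1.1223144913527251e-07
0 (array([-0.5, 16.8,  0. ]), array([-5.11,  0.14, -3.97])) [ 0.408 -0.379  0.499] wr [ 0.33 -0.06  0.65] z [ 0.2  -0.88 -0.42] [ 0.8   0.   -0.69  2.04  1.3   1.1  -1.15]
1 (array([ 8.3, 11.7, -0.7]), array([-3.85,  0.23, -5.34])) [ 0.486 -0.346  0.502] wr [ 0.29 -0.05  0.58] z [ 0.54 -0.81 -0.22] [ 0.88  0.   -0.78  2.25  1.85  0.9  -1.07]
2 (array([14.4, 15.4,  0.5]), array([-3.52,  0.7 , -5.04])) [ 0.556 -0.267  0.436] wr [ 0.27 -0.07  0.52] z [ 0.8  -0.55 -0.24] [ 0.96  0.09 -0.86  2.4   2.4   0.8  -0.99]
3 (array([-4.6, 20.9,  2.6]), array([-3.58, -1.26, -4.2 ])) [ 0.623 -0.159  0.433] wr [ 0.28 -0.09  0.51] z [ 0.96 -0.19 -0.2 ] [ 1.06  0.18 -0.97  2.4   2.95  0.75 -0.88]
4 (array([13.4, 17.6,  6.4]), array([-3.62,  0.27, -1.1 ])) [ 0.631 -0.098  0.309] wr [ 0.3  -0.15  0.45] z [ 0.91  0.14 -0.38] [ 1.14  0.46 -1.05  2.4   3.3   0.6  -0.79]
5 (array([17. , 14. ,  5.8]), array([-2.91,  0.41,  1.22])) [ 0.596 -0.06   0.183] wr [ 0.32 -0.2   0.36] z [ 0.78  0.38 -0.5 ] [ 1.19  0.77 -1.11  2.4   3.42  0.42 -0.74]
6 (array([7.3, 8.2, 4.1]), array([-1.69, -0.49,  0.69])) [ 0.571 -0.024  0.129] wr [ 0.32 -0.22  0.3 ] z [ 0.7   0.54 -0.47] [ 1.22  1.   -1.14  2.4   3.52  0.34 -0.71]
```

```bash
python3 -m handwheel '{"dp":[[-0.5,16.8,0],[-0.5,16.8,0],[-0.5,16.8,0],[-0.5,16.8,0],[-0.5,16.8,0],[-0.5,16.8,0],[8.3,11.7,-0.7],[8.3,11.7,-0.7],[8.3,11.7,-0.7],[8.3,11.7,-0.7],[8.3,11.7,-0.7],[8.3,11.7,-0.7]],"dr":[[-5.1,0.1,-4],[-5.1,0.1,-4],[-5.1,0.1,-4],[-5.1,0.1,-4],[-5.1,0.1,-4],[-5.1,0.1,-4],[-3.9,0.2,-5.3],[-3.9,0.2,-5.3],[-3.9,0.2,-5.3],[-3.9,0.2,-5.3],[-3.9,0.2,-5.3],[-3.9,0.2,-5.3]],"fingers":[0,0,0,0,0,0,0,0,0,0,0,0]}'; python3 -c "
from workcell import manip;s=manip.observe();print({k:s[k].tolist() for k in('joint_positions','position','ee_rot')})" | tee -a log.txt; sed -i 's/^V=.*/V=[(.3,0,1,2.4,.8),(.6,.1,1,2.95,.75),(.8,.4,1,3.3,.6),(.9,.75,1,3.42,.42)]/' path.py; python3 path.py; python3 -c "
from kin2 import *
print(best())"
```

```text
t: 3.02
position: [0.4865, -0.3445, 0.5007]
ee_rot: [1.138, 1.414, -0.433]
force: [0.9, 0.0, 0.3]
grip_width: -0.0001
grasp_force: 0.0
{'joint_positions': [0.6934601173338166, 0.005757923245955051, -0.5944812407963225, 2.2522658826760438, 1.8587890847853845, 0.9045646522925538, -1.0790543343066723], 'position': [0.48647867217032525, -0.3445490388083442, 0.5006513962555958], 'ee_rot': [1.1379042436047355, 1.4139476823092874, -0.43335147813149316]}
[ 1.212  0.999 -1.136  2.398  3.52   0.35  -0.71 ] 1.0177171016095856e-07
0 (array([ 7.1, 17.5, -4.6]), array([-3.63, -0.13, -5.35])) [ 0.546 -0.248  0.482] wr [ 0.25 -0.05  0.54] z [ 0.81 -0.56 -0.16] [ 0.85  0.01 -0.76  2.4   2.4   0.8  -0.97]
1 (array([-3.5, 21.4,  3.5]), array([-3.59, -1.18, -4.27])) [ 0.616 -0.141  0.464] wr [ 0.27 -0.07  0.52] z [ 0.97 -0.2  -0.16] [ 1.    0.11 -0.92  2.4   2.95  0.75 -0.86]
2 (array([15.3, 18.7,  7.6]), array([-3.78,  0.37, -0.86])) [ 0.629 -0.091  0.322] wr [ 0.3  -0.13  0.46] z [ 0.92  0.12 -0.38] [ 1.11  0.4  -1.03  2.4   3.3   0.6  -0.78]
3 (array([18.9, 15.2,  7.1]), array([-3.11,  0.48,  1.62])) [ 0.595 -0.057  0.179] wr [ 0.32 -0.19  0.37] z [ 0.77  0.38 -0.52] [ 1.16  0.75 -1.08  2.4   3.42  0.42 -0.75]
4 (array([6.7, 7.5, 3.7]), array([-1.66, -0.72,  0.81])) [ 0.571 -0.024  0.129] wr [ 0.32 -0.22  0.3 ] z [ 0.7   0.54 -0.47] [ 1.21  1.   -1.14  2.4   3.52  0.35 -0.71]
(np.float64(1.3020569577481673e-05), array([ 0.24282213,  0.58136828,  0.38671867,  0.35908658, -0.00480922,
        0.00198343,  0.00228094, -0.02233758, -0.00071618, -0.00071618,
        0.        ]), 0)
```

Model and arm agree, so I'll go on with the next two segments.

```bash
python3 -m handwheel '{"dp":[[7.1,17.5,-4.6],[7.1,17.5,-4.6],[7.1,17.5,-4.6],[7.1,17.5,-4.6],[7.1,17.5,-4.6],[7.1,17.5,-4.6],[-3.5,21.4,3.5],[-3.5,21.4,3.5],[-3.5,21.4,3.5],[-3.5,21.4,3.5],[-3.5,21.4,3.5],[-3.5,21.4,3.5]],"dr":[[-3.6,-0.1,-5.3],[-3.6,-0.1,-5.3],[-3.6,-0.1,-5.3],[-3.6,-0.1,-5.3],[-3.6,-0.1,-5.3],[-3.6,-0.1,-5.3],[-3.6,-1.2,-4.3],[-3.6,-1.2,-4.3],[-3.6,-1.2,-4.3],[-3.6,-1.2,-4.3],[-3.6,-1.2,-4.3],[-3.6,-1.2,-4.3]],"fingers":[0,0,0,0,0,0,0,0,0,0,0,0]}'; python3 -c "
from workcell import manip;s=manip.observe();print({k:s[k].tolist() for k in('joint_positions','position','ee_rot')})" | tee -a log.txt; cat > p3.py <<'E'
from seg import *
c,p,_=best();s=manip.observe();q=s["joint_positions"]
prev=(s["position"],R.from_rotvec(s["ee_rot"]));ya=np.radians(38)
F=np.array([.6419,.0317,.154])
for pos,yd,th,N in[((.60,-.13,.34),15,-18,5),((.565,-.11,.22),30,-25,5),(F+[-.09*np.cos(ya),-.09*np.sin(ya),-.025],38,-28,5)]:
    T=target(np.radians(yd),np.radians(th),np.pi);g=ik(p,np.array(pos),T,q);t,M,pts=fk(p,g.x,True)
    print(rows(*prev,np.array(pos),T,N),g.x.round(2),np.linalg.norm(t-pos).round(4),"wr",pts[5].round(2));prev=(np.array(pos),T);q=g.x
E
python3 p3.py
```

```text
t: 4.02
position: [0.6177, -0.1415, 0.4653]
ee_rot: [-0.261, 1.738, -0.524]
force: [0.6, 1.2, 0.0]
grip_width: 0.0001
grasp_force: 0.0
{'joint_positions': [0.7175275858726576, 0.084531901722959, -0.6023127426701964, 2.394650410802564, 2.9971103406911053, 0.7447248377313304, -0.9252726847975583], 'position': [0.6177412476678944, -0.14151037568824468, 0.46526717422221786], 'ee_rot': [-0.2605216317159731, 1.7380649124723115, -0.5242808195171762]}
(array([23.4, 10.1,  2.8]), array([-5.55,  0.39,  4.42])) [ 1.51  0.62 -1.39  2.37  3.47  0.45 -1.16] 0.0 wr [ 0.27 -0.22  0.45]
(array([24.3,  6.4,  3.7]), array([-2.79,  1.39, -1.1 ])) [ 1.48  0.89 -1.34  2.34  3.69  0.2  -1.01] 0.0 wr [ 0.28 -0.27  0.37]
(array([11.7, 13.8, 17.4]), array([-1.43,  0.6 , -0.71])) [ 1.18  0.96 -1.08  2.4   3.65  0.38 -0.85] 0.0 wr [ 0.32 -0.22  0.3 ]
```

```bash
sed -i 's/^for pos.*/for pos,yd,th,N in[((.595,-.11,.34),15,-22,6),((.565,-.075,.22),25,-30,6),(F+[-.085*np.cos(ya),-.085*np.sin(ya),-.025],36,-29,6)]:/;s/radians(38)/radians(36)/' p3.py; python3 p3.py
```

```text
(array([18.7, 11.6,  2.1]), array([-4.75,  0.97,  3.52])) [ 1.5   0.53 -1.4   2.36  3.47  0.38 -1.25] 0.0 wr [ 0.27 -0.2   0.47]
(array([19.3,  7.2,  6. ]), array([-1.5 ,  1.33, -0.73])) [ 1.32  0.68 -1.19  2.42  3.54  0.36 -1.08] 0.0 wr [ 0.28 -0.21  0.4 ]
(array([10.3,  7.6, 12.6]), array([-1.6 , -0.17, -0.9 ])) [ 1.12  0.91 -1.02  2.43  3.63  0.46 -0.89] 0.0 wr [ 0.32 -0.2   0.3 ]
```

```bash
python3 -m handwheel '{"dp":[[18.7,11.6,2.1],[18.7,11.6,2.1],[18.7,11.6,2.1],[18.7,11.6,2.1],[18.7,11.6,2.1],[18.7,11.6,2.1],[19.3,7.2,6],[19.3,7.2,6],[19.3,7.2,6],[19.3,7.2,6],[19.3,7.2,6],[19.3,7.2,6]],"dr":[[-4.8,1,3.5],[-4.8,1,3.5],[-4.8,1,3.5],[-4.8,1,3.5],[-4.8,1,3.5],[-4.8,1,3.5],[-1.5,1.3,-0.7],[-1.5,1.3,-0.7],[-1.5,1.3,-0.7],[-1.5,1.3,-0.7],[-1.5,1.3,-0.7],[-1.5,1.3,-0.7]],"fingers":[0,0,0,0,0,0,0,0,0,0,0,0]}'; python3 -c "
from workcell import manip;s=manip.observe();print({k:s[k].tolist() for k in('joint_positions','position','ee_rot')})" | tee -a log.txt; python3 - <<'E'
from h import *
import cv2
cv2.imwrite("pics/w1.png",manip.capture("wrist"))
E
sed -i 's/in\[.*\]:/in[(F+[-.085*np.cos(ya),-.085*np.sin(ya),-.025],36,-29,6)]:/' p3.py; python3 p3.py
```

```text
t: 5.02
position: [0.5695, -0.0803, 0.2248]
ee_rot: [-0.453, 2.05, 0.231]
force: [-0.4, -0.4, -1.0]
grip_width: -0.0001
grasp_force: 0.0
{'joint_positions': [1.0341058134258416, 0.489862980449155, -0.6806041090242199, 2.4189797425019464, 4.069873712516302, 0.6122704314760901, -1.625114070116495], 'position': [0.5695459430232871, -0.08031420487348255, 0.22477829697277485], 'ee_rot': [-0.45284493398952236, 2.0496033553959045, 0.23079044772635746]}
(array([10.5,  8.8, 12.6]), array([-1.8, -0.2, -0.8])) [ 0.89  0.76 -0.59  2.42  4.07  0.7  -1.35] 0.0 wr [ 0.32 -0.2   0.3 ]
```

View pics/w1.png

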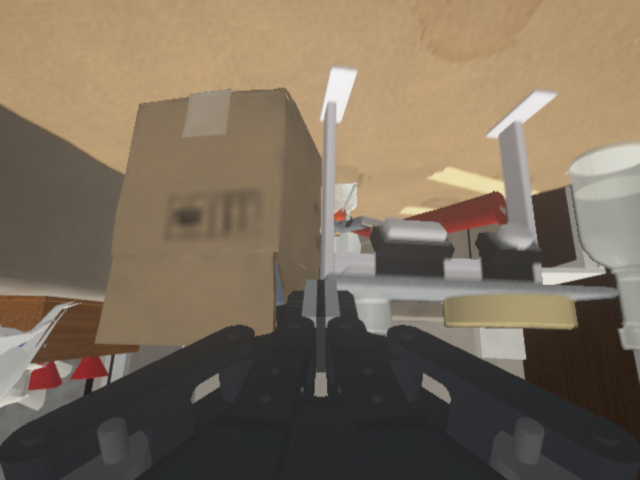

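The wrist view is upside down and shows the housings under the lip. The lamp bar key is at about (415,232), the fan key at (513,238), the board edge at v≈285, and the path to the key is clear.

```bash
python3 -m handwheel '{"dp":[[10.5,8.8,12.6],[10.5,8.8,12.6],[10.5,8.8,12.6],[10.5,8.8,12.6],[10.5,8.8,12.6],[10.5,8.8,12.6],[0,0,0]],"dr":[[-1.8,-0.2,-0.8],[-1.8,-0.2,-0.8],[-1.8,-0.2,-0.8],[-1.8,-0.2,-0.8],[-1.8,-0.2,-0.8],[-1.8,-0.2,-0.8],[0,0,0]],"fingers":[0,0,0,0,0,0,0]}'; python3 - <<'E'
from h import *
import cv2
s=manip.observe();print(s["joint_positions"].round(2),s["force"].round(1))
im=manip.capture("wrist");np.save("w2.npy",np.r_[s["position"],s["ee_rot"]])
cv2.imwrite("pics/w2full.png",im)
cv2.imwrite("pics/w2.png",cv2.resize(im[130:370,250:570],None,fx=2.5,fy=2.5,interpolation=cv2.INTER_CUBIC))
E
```

```text
t: 5.65
position: [0.5758, -0.0178, 0.1313]
ee_rot: [-0.647, 1.992, 0.381]
force: [0.4, 0.3, -0.1]
grip_width: 0.0002
grasp_force: 0.0
[ 0.89  0.76 -0.6   2.42  4.07  0.7  -1.35] [ 0.4  0.3 -0.1]
```

View pics/w2.png

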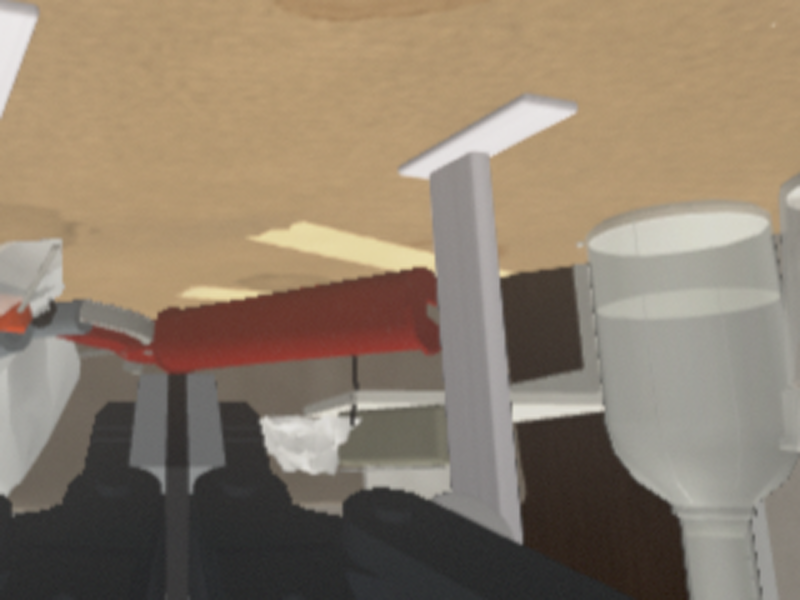

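The keys are now hidden behind the fingers (tip at about crop (175,375)). I'll measure from the earlier wrist view and check with the side camera.

```bash
python3 - <<'E'
from h import *
import cv2
a=cv2.resize(cv2.imread("pics/w1.png")[210:310,340:560],None,fx=3.6,fy=3.6,interpolation=cv2.INTER_CUBIC)
b=manip.capture("side");cv2.imwrite("pics/side1.png",b)
b=cv2.resize(b[195:285,270:468],None,fx=4,fy=4,interpolation=cv2.INTER_CUBIC)[:235]
cv2.imwrite("pics/w1c.png",a);print(a.shape)
E
```

```text
(360, 792, 3)
```

View pics/w1c.png

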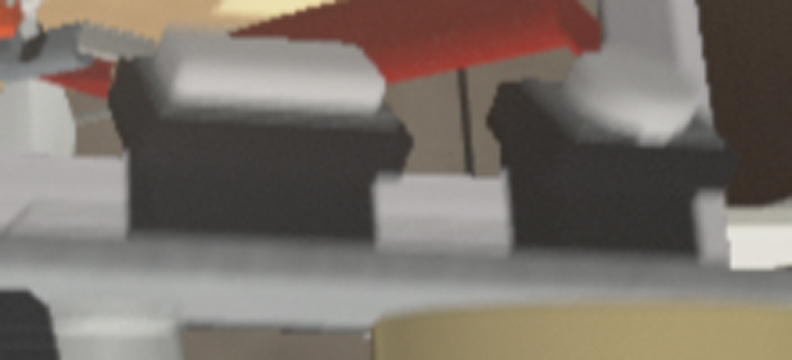

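View pics/side1.png

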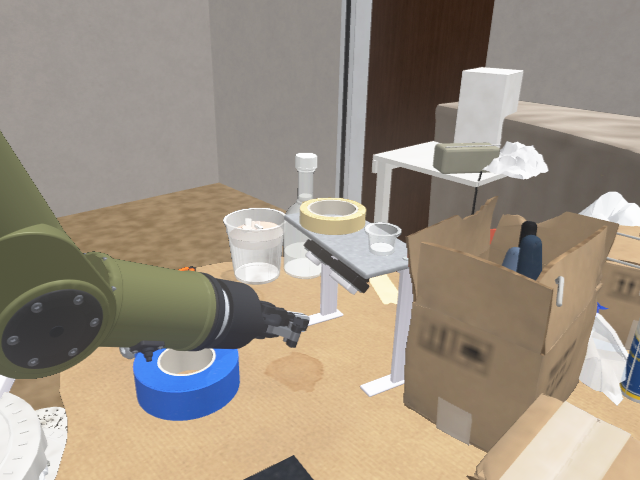

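Crop shows the lamp key spanning about (162..385, 30..110), centre (270,70). The lamp housing spans 128–377, the fan housing 510–697. In the side view the gripper tip is at (305,320), in front of and below the keys, all clear.

```bash
python3 - <<'E'
from kin2 import *
import cv2
np.set_printoptions(precision=4,suppress=True)
st=D[-1];st={k:np.array(v) for k,v in st.items()}
o,_=ray("wrist",320,240,st);print("cam",o)
Q=np.array([.65045,-.0403,0]);e=np.array([-.2811,.9597,0]);x=np.array([.9597,.2811,0])
f=lambda u,v:(340+(u+.5)/3.6-.5,210+(v+.5)/3.6-.5)
K=manip.get_calibration("wrist");T=K["tool_from_camera"];A=R.from_rotvec(st["ee_rot"]).as_matrix()
def pj(p):
    q=T[:3,:3].T@(A.T@(p-st["position"])-T[:3,3]);M=K["mtx"]
    u=M[0,2]-M[0,0]*q[0]/q[2];v=M[1,2]+M[1,1]*q[1]/q[2];return np.array([(u-340+.5)*3.6-.5,(v-210+.5)*3.6-.5])
for s in(.0715,):
  F=Q+e*s+x*.012+[0,0,.154]
  t=(x-[0,0,1])/np.sqrt(2)  # down slope
  print("F",F,"ctr",pj(F),"fan",pj(F+e*.09))
  for a in(-.025,.025):
    for b in(-.01,.01):print(a,b,pj(F+e*a+t*b))
# board front edge bottom: predicted line
for s in(0,.0715,.1615,.24):print("edge bot/top",s,pj(Q+e*s+[0,0,.2]),pj(Q+e*s+[0,0,.209]))
E
```

```text
cam [ 0.4253 -0.1426  0.238 ]
F [0.6419 0.0317 0.154 ] ctr [247.7379  47.6841] fan [610.6145  71.3824]
-0.025 -0.01 [151.9953  62.1793]
-0.025 0.01 [131.9765  20.6139]
0.025 -0.01 [368.0264  75.813 ]
0.025 0.01 [335.8301  34.3471]
edge bot/top 0 [-58.8349 226.0334] [-59.8127 270.5715]
edge bot/top 0.0715 [278.4071 241.1284] [280.3943 284.2284]
edge bot/top 0.1615 [670.8259 258.6932] [675.9939 300.109 ]
edge bot/top 0.24 [987.0697 272.8483] [994.5905 312.8985]
```

```bash
python3 - <<'E'
from h import *
np.set_printoptions(precision=4,suppress=True)
s=manip.observe();A=R.from_rotvec(s["ee_rot"]).as_matrix();print(A)
F=np.array([.6405,.0365,.154]);x=np.array([.9597,.2811,0]);n=-(x+[0,0,1])/np.sqrt(2)
C=s["position"]-.011*A[:,0]
for k in(.02,.012): print("to",k,F+k*n-C,"tool mm",A.T@(F+k*n-C)*1000)
print("inward 1mm in tool",A.T@(-n), "slope down",A.T@((x-[0,0,1])/2**.5))
E
```

```text
[[-0.3875 -0.5847  0.7127]
 [-0.2826  0.8112  0.5119]
 [-0.8775 -0.0031 -0.4796]]
to 0.02 [ 0.0468  0.048  -0.0031] tool mm [-28.9635  11.6134  59.4443]
to 0.012 [0.0522 0.0496 0.0025] tool mm [-36.4803   9.7115  61.4143]
inward 1mm in tool [-0.9396 -0.2377  0.2462] slope down [ 0.3013 -0.2334  0.9245]
```

```bash
python3 -m handwheel '{"dp":[[0,3,15],[0,3,15],[0,3,15],[0,2.6,14.5],[-9.6,0,0],[-9.6,0,0],[-9.6,0,0],[-3.8,-1,1],[-3.8,-1,1],[0,0,0]],"dr":[[0,0,0],[0,0,0],[0,0,0],[0,0,0],[0,0,0],[0,0,0],[0,0,0],[0,0,0],[0,0,0],[0,0,0]],"fingers":[0,0,0,0,0,0,0,0,0,0]}'; python3 - <<'E'
from h import *
import cv2
b=manip.capture("side");cv2.imwrite("pics/s2.png",cv2.resize(b[200:320,270:430],None,fx=5,fy=5,interpolation=cv2.INTER_CUBIC))
E
```

```text
t: 6.58
position: [0.6287, 0.0303, 0.1371]
ee_rot: [-0.647, 1.989, 0.375]
force: [0.4, -0.2, 0.1]
grip_width: 0.0
grasp_force: 0.0
```

View pics/s2.png

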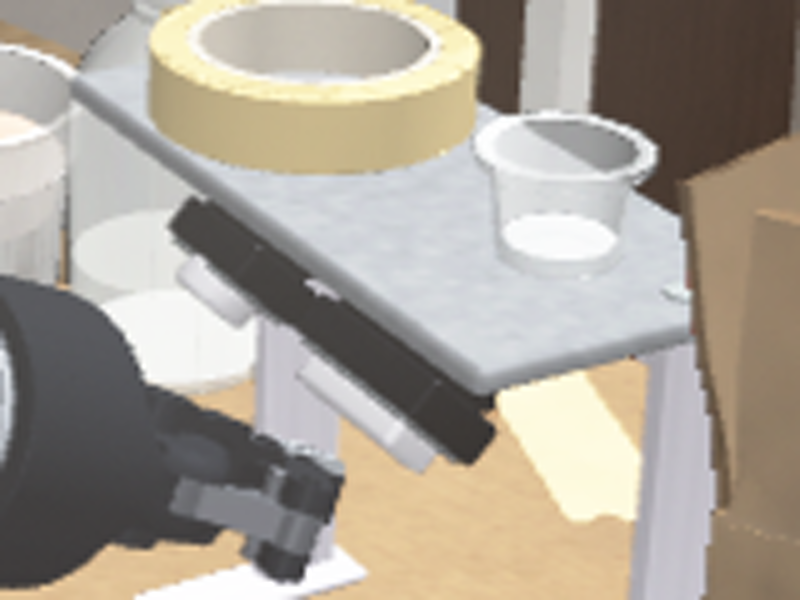

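The fingertip is at about crop (335,470), just below and in front of the lamp key's centre at about (362,425); the fan key at (215,290) is well clear. I'll check projections.

```bash
python3 - <<'E'
from h import *
s=manip.observe();A=R.from_rotvec(s["ee_rot"]).as_matrix();C=s["position"]-.011*A[:,0]
x=np.array([.9597,.2811,0]);i=(x+[0,0,1])/np.sqrt(2);g=lambda p:((proj("side",p)-[270,200])*5).round(0)
F=np.array([.6405,.0365,.154])
print("TCP",g(s["position"]),"C",g(C),"C+12",g(C+.012*i),"F",g(F),"bottom corner",g(s["position"]+.011*A[:,0]),s["position"],C)
E
```

```text
TCP [314. 493.] C [327. 457.] C+12 [353. 424.] F [352. 425.] bottom corner [301. 529.] [0.62824003 0.03028573 0.13637059] [0.63248381 0.03341785 0.14602358]
```

```bash
python3 -m handwheel '{"dp":[[-1.9,-0.5,0.5],[-1.9,-0.5,0.5],[-1.9,-0.5,0.5],[-1.9,-0.5,0.5],[-1.9,-0.5,0.5],[-1.9,-0.5,0.5],[0,0,0]],"dr":[[0,0,0],[0,0,0],[0,0,0],[0,0,0],[0,0,0],[0,0,0],[0,0,0]],"fingers":[0,0,0,0,0,0,0]}'
```

```text
t: 7.22
position: [0.6361, 0.0335, 0.144]
ee_rot: [-0.647, 1.992, 0.378]
force: [-0.3, -0.1, -2.1]
grip_width: -0.0
grasp_force: 0.5
```

```bash
python3 -m handwheel '{"dp":[[-1.9,-0.5,0.5],[-1.9,-0.5,0.5],[0,0,0]],"dr":[[0,0,0],[0,0,0],[0,0,0]],"fingers":[0,0,0]}'
```

```text
t: 7.47
position: [0.6388, 0.0342, 0.1468]
ee_rot: [-0.647, 1.992, 0.378]
force: [-1.9, -1.0, -2.2]
grip_width: -0.0003
grasp_force: 1.6
```

About 3 N along the key's normal: it's in contact and sliding. I'll push on to the stop.

```bash
python3 -m handwheel '{"dp":[[-1.9,-0.5,0.5],[-1.9,-0.5,0.5],[0,0,0]],"dr":[[0,0,0],[0,0,0],[0,0,0]],"fingers":[0,0,0]}'; python3 -m handwheel '{"dp":[[-1.9,-0.5,0.5],[0,0,0]],"dr":[[0,0,0],[0,0,0]],"fingers":[0,0]}'
```

```text
t: 7.72
position: [0.6416, 0.035, 0.1497]
ee_rot: [-0.647, 1.992, 0.378]
force: [-2.6, -0.5, -3.3]
grip_width: -0.0002
grasp_force: 2.0
t: 7.88
position: [0.6418, 0.0351, 0.1498]
ee_rot: [-0.647, 1.995, 0.378]
force: [-5.6, -1.0, -6.0]
grip_width: -0.0001
grasp_force: 4.0
```

```bash
python3 -m handwheel '{"dp":[[-1.9,-0.5,0.5],[-1.9,-0.5,0.5],[0,0,0]],"dr":[[0,0,0],[0,0,0],[0,0,0]],"fingers":[0,0,0]}'
```

```text
t: 8.13
position: [0.642, 0.0352, 0.1501]
ee_rot: [-0.648, 2.002, 0.379]
force: [-12.1, -4.8, -8.2]
grip_width: -0.0
grasp_force: 7.6
```

The key is at a hard stop (15 N, no further motion). I'll back off along the normal, then away forward and down.

```bash
python3 -m handwheel '{"dp":[[3.8,1,-1],[5.6,1.5,-1.5],[9.4,2.5,-2.5],[9.4,2.5,-2.5],[0,0,-15],[0,0,-20],[0,0,-20],[0,0,0],[0,0,0]],"dr":[[0,0,0],[0,0,0],[0,0,0],[0,0,0],[0,0,0],[0,0,0],[0,0,0],[0,0,0],[0,0,0]],"fingers":[0,0,0,0,0,0,0,0,0]}'; python3 - <<'E'
from h import *
import cv2
b=manip.capture("side");cv2.imwrite("pics/s3.png",cv2.resize(b[200:320,270:430],None,fx=5,fy=5,interpolation=cv2.INTER_CUBIC))
E
```

```text
t: 8.88
position: [0.5871, 0.0012, 0.1607]
ee_rot: [-0.645, 1.988, 0.375]
force: [0.9, -0.2, 0.4]
grip_width: 0.0
grasp_force: 0.0
```

View pics/s3.png

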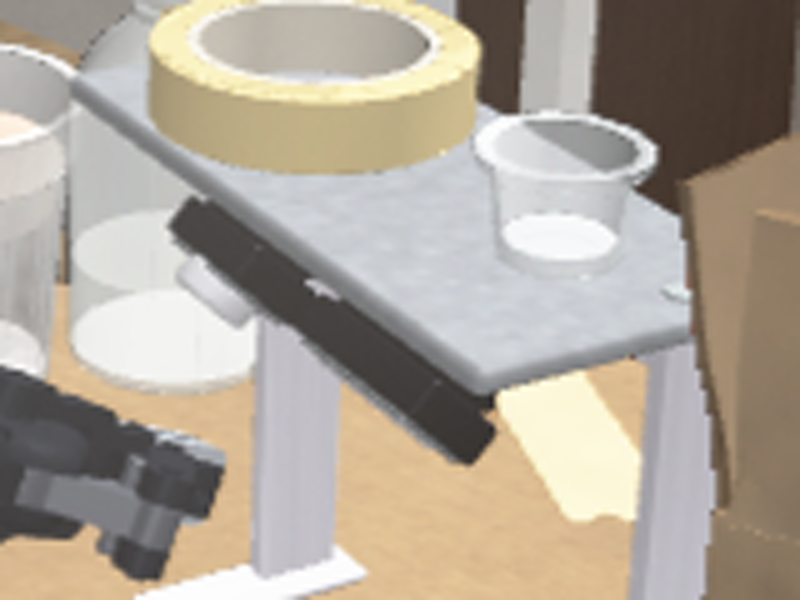

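The lamp key is now flush in its housing, with nothing standing proud around (365,420). The fan key at (215,290) still stands out, and the gripper is clear.

```bash
python3 -c "
from workcell import manip;print(manip.job_done())"
```

```text
the job is handed in; nothing more can be done
None
```

The lamp key is pressed fully home against its stop, the fan key was not touched, the gripper is clear of everything, and the job was handed in at about 9 s of the 32 s allowed; no verdict was returned.

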